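Lock the vial rotor on its spindle with a spring clip

TASK

Press the mixer's vial rotor down on its spindle until it is fully seated, then pick up the spring clip by its handle and push it sideways, mouth first, into the spindle's groove just above the hub until it snaps fully home, and let go. Work gently and by feel, without forcing the mixer, and leave the dishes, the bottle and the carton where they are.

Things in the scene. Friction and masses are not known exactly. Their poses are not given: they have to be found in the camera images.
- mixer: The mixer, fixed on the bench; origin at the centre of the base's underside, z up. A white base 170 x 150 x 45 mm with an upright steel spindle in its middle: a head 24 mm in diameter and 10 mm high, right below it the groove, a neck 16 mm in diameter and 8 mm high, the same all round, so the clip may come from any side. How high the spindle stands differs, see spindle.
- spindle (a point): Point on the spindle's upright axis at the groove's highest possible mid-height, 127 mm above the bench. The real groove, with head, seat and rotor, lies 0 to 12 mm lower, by an amount not measured: find it by feel. From the real mid-height the head's underside is 4 mm up, its top 14 mm up, and the hub's top face 4 mm down once the rotor is seated: a clip slid lightly along the hub's top meets the groove.
- rotor (a joint): Height of the rotor above its seat, m: 0 seated, 0.005 to 0.009 at the start. A white disc 170 mm in diameter with a raised aluminium hub 84 mm in diameter; eight capped vials 64 mm from the axis, tops 12 mm below the hub's. Raised, it covers the groove. Stiff fit: press with about 7 N on the bare ring of the hub's top, some 27 mm from the axis, down to its hard stop; it stays where left.
- clip_handle (a point): Centre of the spring clip's upright black handle: 24 mm (clip x) by 12 mm (clip y, gripped across) by 40 mm high, its foot level with the clip's underside, 20 mm below this point. Clip axes: x towards the open mouth, z up. The clip, 50 to 80 g, lies flat; 66 mm long, 54 mm wide over its two stiff side rails and, but for the handle, 6 mm thick.
- clip_eye (a point): Centre of the clip's eye, on the spindle's axis when home: 36 mm ahead of the handle's centre (clip x), 3 mm above the underside. Inside the rails two sprung 5 mm legs narrow to an 11 mm throat 6.5 mm ahead of it and flare to a 24 mm mouth, ends 17 mm ahead. Pushing the throat over the neck takes 8 to 15 N; then the legs snap shut behind it and the bridge, 8 mm behind the eye, stops on the neck.
- dishes: A stack of three clear round dishes, 90 mm in diameter and 36 mm high, loose on the bench; origin at the centre of its underside. Leave alone.
- media_bottle: A glass bottle 72 mm in diameter and 170 mm high, loose; origin at the centre of its underside. Leave alone.
- carton: A cardboard carton 70 x 110 x 55 mm high, loose; origin at the centre of its underside. Leave alone.
Things that resemble listed ones, but are neither listed nor needed, are in the scene too. Several things have the shape of the mixer; the one meant has the colours described above.

How it is judged:
By the outcome, as a careful person would: the job done as asked, in the order asked, and still so for the second after the job is handed in, with the robot touching nothing.
It also fails if it takes over 64 s, if anything falls off the work surface, if the arm or the gripper's body presses on something with over 40 N, if the wrist force passes 120 N, or if a joint passes its speed limit or range.

ROBOT

A 6-joint arm with a two-finger parallel gripper is mounted at the origin on the work surface. World frame = base frame: x ahead of the robot, y to its left, z up, the work surface at z = 0. Lengths are in m, angles in rad, forces in N, time in s.
With the tool pointing down it reaches from about 0.325 to 0.925 m from the base axis. Payload 3.1 kg.
Tool frame: the origin (TCP) lies midway between the tips of the shut fingers; the grasp point (between the pads) lies 19 mm behind it (tcp_to_grasp is the distance from the TCP to the grasp point, in m); z points along the fingers, y is the line along which they close (so a half turn about z gives the same grasp; the last joint's range is limited). The gripper opens to 85 mm and grips with 20 to 120 N. Pads are 22 mm wide; open, the fingers measure 114 mm over their backs; the gripper's body (76 mm by 85 mm) begins 54 mm behind the grasp point. The pads swing forward as they close: fully open they stand 13 mm farther back than shut.
Start: joints at [1.093, 0.217, 1.613, -0, 1.311, -0.112], TCP at [0.224, 0.584, 0.211] pointing down, gripper open.
Joint ranges: [-2.75, 2.75], [-0.78, 2.1], [0.31, 2.55], [-1.13, 4.27], [0.13, 2.63], [-2.58, 2.58]. Speed limits (rad/s): [2.79, 2.79, 3.14, 3.14, 3.14, 3.14].

INTERFACE

Orientations are given as a 3x3 rotation matrix whose columns are the frame's x, y, z axes.
In Python, from station import sense, snapshot, sign_off, tcp_to_grasp gives the robot as it stands.
- The arm moves only by the shell command python3 -m crank 'ROWS' [OPENING]. ROWS is JSON, a list of rows, each a list of 6 numbers: the shift along the world's x, y, z in mm, then the turn, a rotation vector about the world's x, y, z in rad. A call has 1 to 20 rows; each row is the pose to reach, as a shift and turn from the pose commanded when the call began; what a row does not reach only later rows make up. A row lasts 1/8 s, in which the tool goes at most 62.5 mm and 10.7 degrees, less where a joint would pass 70% of its speed; a pose out of reach is approached as far as the arm can. A call with a gripper value outside its range is refused whole. OPENING is the finger opening in mm, from 0 to 85.4, set as the call begins (- or left out, the last holds). The fingers move at their own pace and stop on an object; the grip force is fixed at half the most. Time passes only in rows, so rows that repeat a pose let the fingers close. It gives the time, the measured TCP pose, the force, the opening and the grip force at its end, in the units of the state.
- sense(): the state, without advancing time (a new reading comes with each control period).
- snapshot(name): name is "side" or "top"; returns a dict with "img" (400x640x3 uint8, red, green, blue), "z_map" (400x640 float32, m along the optical axis (not along the pixel's ray), 0 where there is no reading), "fx", "fy", "cx", "cy" (pixels), "R" (3x3) and "t" (3): a world point X has camera coordinates R X + t. Camera axes: x right, y down, z forward; pixel columns grow to the right and rows downward; lengths in m; the calibration is good to about 2 mm. A picture is of the moment at which its call begins.
- sign_off(): hands the job in; it is judged then, once.
The state is a dict: "clock": time; "qpos": joint angles; "qd": joint speeds; "joint_efforts": joint torques, N m; "tool_pos": TCP position; "orientation": TCP orientation; "wrist_force": force on the tool from outside, world axes, zero at the start; "torque": the same for the moment, N m; "finger_gap": opening from 0.0 (shut) to 1.0 (fully open); "grip_force": force on a finger pad.
Only numpy, scipy, OpenCV 4.12 (cv2) and the standard library are available. Lean on these libraries where they do the work, as an engineer would, in place of code of your own. Each camera call takes 0.05 s, during which the arm holds its last target. There are 200 camera calls.

## Working session

There is one attempt and no reset: what is moved stays moved. The work goes in short steps, Python scripts to look and compute and a shell command to move; the robot and the scene stay as the last step left them, time stands still between calls to the robot, and variables do not carry over. Pictures are saved under pics/ and viewed, at most 10 in all, crops included, and the job is handed in when it is done.

```bash
ls; mkdir -p pics; python3 - <<'E'
from station import sense,snapshot,tcp_to_grasp
import cv2,numpy as np
for n in("top","side"):
    s=snapshot(n); cv2.imwrite(f"pics/{n}0.png",s["img"][:,:,::-1]); np.savez(f"{n}0.npz",**s)
    print(n,s["fx"],s["cx"],s["cy"],s["R"].round(3).tolist(),s["t"])
print(sense(),tcp_to_grasp)
E
```

```text
pics
top 389.53519706209744 315.24594561850955 194.93162061788004 [[-0.005, -1.0, -0.02], [-0.984, 0.009, -0.175], [0.175, 0.018, -0.984]] [0.01930492 0.51310198 0.90103879]
side 421.48932401019005 320.3481098831572 198.02908595223496 [[0.941, -0.337, 0.001], [-0.2, -0.561, -0.803], [0.272, 0.756, -0.596]] [-0.46922127  0.16472936  0.77801307]
{'clock': 0.1, 'qpos': array([ 1.09280860e+00,  2.17708617e-01,  1.61482338e+00,  8.93233698e-06,
        1.31130888e+00, -1.12238411e-01]), 'qd': array([ 0.00056764, -0.00293541, -0.00357464, -0.00085233,  0.00270584,
       -0.00219083]), 'joint_efforts': array([-1.32623351e-03, -3.98073828e+01, -3.04968631e+01, -1.66580230e-04,
        4.22897094e-03,  1.63001056e-05]), 'tool_pos': array([0.22315668, 0.58294017, 0.2094544 ]), 'orientation': array([[-9.33855072e-01,  3.57650135e-01, -1.04183097e-03],
       [ 3.57651558e-01,  9.33852983e-01, -1.99227156e-03],
       [ 2.60380762e-04, -2.23310537e-03, -9.99997473e-01]]), 'wrist_force': array([-0.4767214 ,  0.44156758, -0.17727089]), 'torque': array([ 0.02819494,  0.04966515, -0.00735087]), 'grip_force': 0.0, 'finger_gap': 1.000087936799399} 0.0187
```

View pics/top0.png

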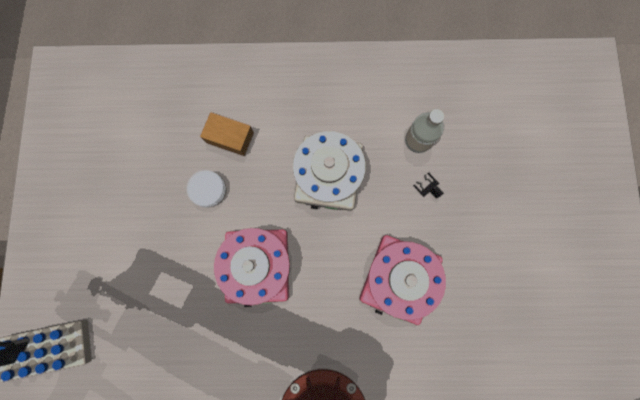

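View pics/side0.png

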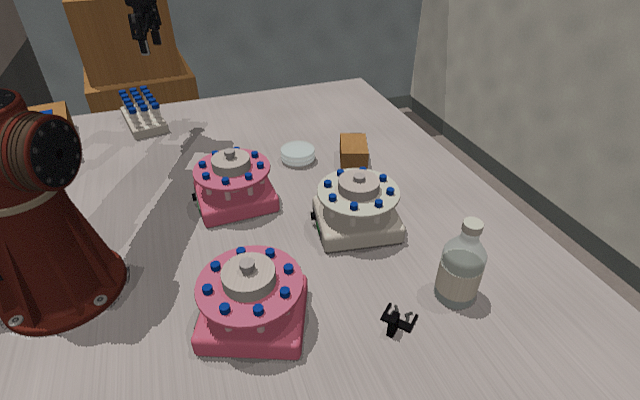

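Top view: the white mixer is at (330,165) with its head at about (329,161). The clip is at (430,187), with the handle at about (437,193) and the mouth pointing up and left. The bottle is close behind the clip at (428,128), and both pink mixers are decoys.

```bash
cat > h.py <<'E'
import numpy as np,cv2
def pts(s):
    v,u=np.mgrid[0:400,0:640]; z=s["z_map"]
    P=np.stack([(u-s["cx"])/s["fx"]*z,(v-s["cy"])/s["fy"]*z,z],-1)
    return (P-s["t"])@s["R"]
def ray(s,u,v,h):
    d=np.array([(u-s["cx"])/s["fx"],(v-s["cy"])/s["fy"],1])@s["R"]; o=-s["t"]@s["R"]
    return o+d*(h-o[2])/d[2]
def proj(s,X):
    c=s["R"]@np.asarray(X)+s["t"]; return s["fx"]*c[0]/c[2]+s["cx"],s["fy"]*c[1]/c[2]+s["cy"]
E
python3 - <<'E'
from h import *
s=[]
for n,b,c in(("top",(285,120,375,220),(405,165,455,205)),("side",(305,160,410,250),(370,295,425,345))):
    d=np.load(n+"0.npz");P=pts(d);im=d["img"].astype(int)
    mx=im.max(2);mn=im.min(2)
    x0,y0,x1,y1=b
    blue=np.zeros(mx.shape,np.uint8);blue[y0:y1,x0:x1]=((im[...,2]>im[...,0]+50))[y0:y1,x0:x1]
    k,l,st,ce=cv2.connectedComponentsWithStats(blue)
    V=[]
    for i in range(1,k):
        if st[i,4]>8: V.append(np.median(P[l==i],0)); 
    V=np.array(V);print(n,"vials",V.round(4).tolist())
    A=np.c_[2*V[:,:2],np.ones(len(V))];q=np.linalg.lstsq(A,(V[:,:2]**2).sum(1),rcond=None)[0]
    print("circle",q[:2],np.sqrt(q[2]+q[:2]@q[:2]))
    sub=P[y0:y1,x0:x1].reshape(-1,3)
    r=np.hypot(*(sub[:,:2]-q[:2]).T)
    for lo,hi in((0,.009),(.016,.038),(.046,.055),(.075,.083)):
        m=(r>lo)&(r<hi)&(sub[:,2]>.08);print(lo,np.median(sub[m,2]),m.sum())
    hm=sub[(sub[:,2]>np.median(sub[r<.009,2])-.006)&(r<.02)];print("head",hm.mean(0),(hm.min(0)+hm.max(0))/2)
    x0,y0,x1,y1=c
    dark=(mx<75)[y0:y1,x0:x1]
    C=P[y0:y1,x0:x1][dark];print("clip",len(C),C[:,2].min(),C[:,2].max())
    H=C[C[:,2]>.03];print("handle",H.mean(0),len(H),cv2.minAreaRect((H[:,:2]*1000).astype(np.float32)))
    F=C[(C[:,2]<.015)];print("flat",F.mean(0),cv2.minAreaRect((F[:,:2]*1000).astype(np.float32)))
    s.append(cv2.resize(d["img"][y0:y1,x0:x1,::-1],None,fx=8,fy=8,interpolation=cv2.INTER_CUBIC))
    # bottle etc
h=max(a.shape[0] for a in s)
cv2.imwrite("pics/clip0.png",np.hstack([cv2.copyMakeBorder(a,0,h-a.shape[0],0,0,0) for a in s])[:600,:])
d=np.load("top0.npz");P=pts(d);im=d["img"]
for nm,(u,v) in dict(bottlecap=(436,116),carton=(228,133),dish=(206,188)).items(): print(nm,P[v,u])
E
```

```text
top vials [[0.6353, -0.002, 0.1096], [0.6279, -0.0505, 0.1094], [0.6073, 0.0376, 0.1096], [0.5875, -0.0794, 0.1095], [0.5578, 0.0458, 0.1095], [0.5402, -0.0715, 0.1093], [0.5185, 0.0171, 0.1098], [0.5106, -0.0305, 0.1092]]
circle [ 0.57314513 -0.01667582] 0.06414863194020523
0 0.13290779674459546 47
0.016 0.12160112433184041 709
0.046 0.09760980540194159 450
0.075 0.09745794753267938 714
head [ 0.57406185 -0.01741767  0.13263644] [ 0.57482832 -0.01719519  0.1317304 ]
clip 234 -0.00667311662339536 0.9772465140212288
handle [ 0.51794314 -0.27765085  0.05704979] 49 ((441.16839599609375, -143.35572814941406), (22.783031463623047, 339.02777099609375), 29.761049270629883)
flat [ 0.53702845 -0.27135004  0.00462134] ((536.59375, -272.0824279785156), (59.70404815673828, 52.28688430786133), 39.79224395751953)
side vials [[0.6095, 0.0377, 0.1091], [0.5562, 0.042, 0.1082], [0.633, -0.0096, 0.108], [0.5165, 0.009, 0.1085], [0.6251, -0.057, 0.1081], [0.5088, -0.039, 0.1089], [0.5854, -0.0855, 0.1083], [0.5373, -0.0774, 0.1085]]
circle [ 0.57193503 -0.02068074] 0.06526442626577049
0 0.13226567673444245 39
0.016 0.12122278252990917 477
0.046 0.0972155674137073 216
0.075 0.09708280507491286 536
head [ 0.57145965 -0.02325732  0.13145952] [ 0.57200893 -0.02146709  0.130547  ]
clip 543 -0.002373606812253753 0.5961867185263706
handle [ 0.51700353 -0.29416143  0.04228615] 125 ((392.0394287109375, -464.6337890625), (457.78790283203125, 15.485420227050781), 53.87325668334961)
flat [ 0.53895364 -0.2768808   0.00542781] ((534.8160400390625, -276.1361999511719), (65.09916687011719, 55.593597412109375), 40.043060302734375)
bottlecap [ 0.66363641 -0.25049693  0.16757608]
carton [0.67045175 0.23199726 0.05346853]
dish [0.53456604 0.28598936 0.03707238]
```

View pics/clip0.png

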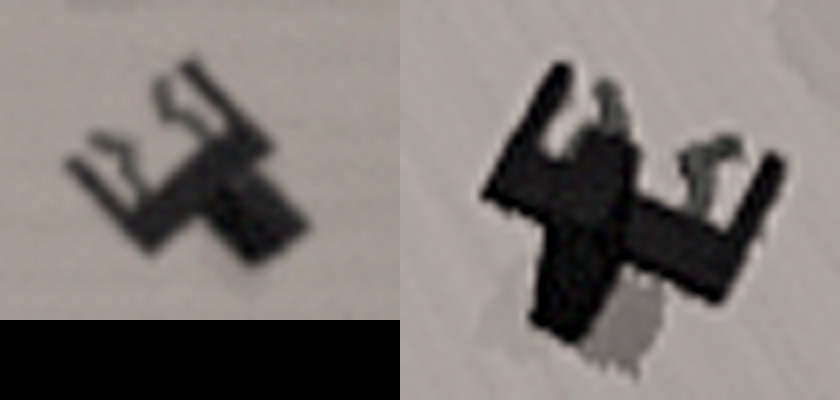

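```bash
python3 - <<'E'
from h import *
t=np.load("top0.npz");s=np.load("side0.npz")
a=lambda d,ox,oy,L,h:np.array([ray(d,ox+u/8,oy+v/8,h) for u,v in L])[:,:2]
for n,d,ox,oy,L,hl in(("top",t,405,165,[(188,58),(67,160),(273,150),(150,254)],[(310,225),(250,268)]),("side",s,370,295,[(165,63),(380,152),(83,195),(320,303)],None)):
    p=a(d,ox,oy,L,.005)
    tip=p[:2].mean(0);base=p[2:].mean(0);dv=tip-base;w=p[2]-p[3]
    print(n,p.round(4).tolist(),"len",np.linalg.norm(dv),"w",np.linalg.norm(w),np.linalg.norm(p[0]-p[1]))
    y1=np.degrees(np.arctan2(dv[1],dv[0]));y2=np.degrees(np.arctan2(w[1],w[0]))
    print("yaw",y1,y2); u=dv/np.linalg.norm(dv); print("eye",tip-u*.018,"handle",tip-u*.054)
p=a(t,405,165,[(310,225),(250,268)],.04);print(p,"handle from back top",p.mean(0))
E
python3 -m crank '[[20,-35,0,0,0,0],[60,-104,0,0,0,0],[349,-603,-40,0,0,0],[349,-603,-40,0,0,0],[349,-603,-40,0,0,0],[349,-603,-40,0,0,0],[349,-603,-40,0,0,0],[349,-603,-40,0,0,0],[349,-603,-40,0,0,0],[349,-603,-40,0,0,0],[349,-603,-40,0,0,0],[349,-603,-40,0,0,0],[349,-603,-40,0,0,0],[349,-603,-40,0,0,0],[349,-603,-40,0,0,0],[349,-603,-40,0,0,0]]' 40
```

```text
top [[0.5766, -0.2725], [0.5438, -0.2325], [0.5464, -0.2975], [0.5134, -0.257]] len 0.039149905916466415 w 0.052302215771237476 0.05168593411203045
yaw 39.30399677884962 -50.80095949499609
eye [ 0.54624962 -0.26387701] handle [ 0.51839296 -0.28668067]
side [[0.545, -0.2375], [0.5774, -0.2746], [0.5123, -0.2632], [0.5463, -0.3039]] len 0.042108940955262276 w 0.05298489952061643 0.04921506527175578
yaw 40.759348130328355 129.86193350220861
eye [ 0.54754087 -0.26783064] handle [ 0.52027237 -0.29133444]
[[ 0.51588222 -0.29665092]
 [ 0.50280001 -0.27774388]] handle from back top [ 0.50934111 -0.2871974 ]
clock: 2.1
tool_pos: [0.5722, -0.0182, 0.1708]
orientation: [[-0.934, 0.356, 0.0], [0.356, 0.934, 0.0], [-0.0, 0.0, -1.0]]
wrist_force: [0.6, -0.1, -0.3]
finger_gap: 0.468
grip_force: 0.0
```

```bash
python3 -m crank '[[0,0,-20,0,0,0],[0,0,-40,0,0,0],[0,0,-40,0,0,0]]' 
python3 - <<'E'
from h import *
from station import snapshot
o=[]
for n,(x,y) in(("top",(270,90)),("side",(290,100))):
    s=snapshot(n); o.append(cv2.resize(s["img"][y:y+140,x:x+130,::-1],None,fx=3,fy=3)); print(n,proj(s,[.5722,-.0182,.13]))
cv2.imwrite("pics/a.png",np.hstack(o))
E
```

```text
clock: 2.48
tool_pos: [0.5696, -0.0188, 0.1268]
orientation: [[-0.934, 0.358, -0.007], [0.358, 0.934, 0.001], [0.007, -0.002, -1.0]]
wrist_force: [-0.6, -0.1, 0.3]
finger_gap: 0.469
grip_force: 0.0
top (np.float64(329.4492283842586), np.float64(162.29059096148688))
side (np.float64(358.2448113791855), np.float64(176.03632782795012))
```

View pics/a.png

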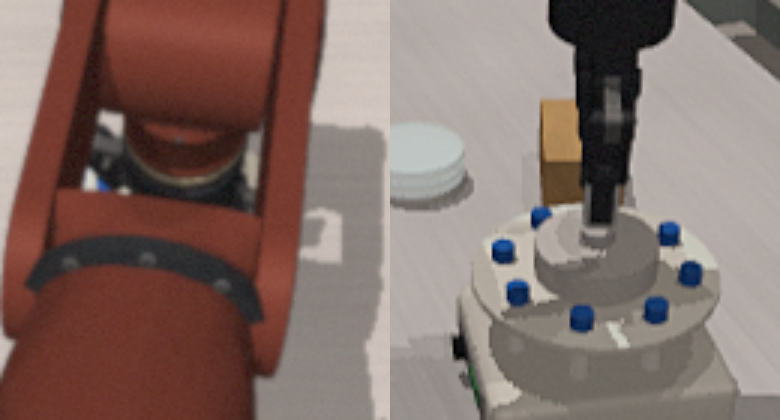

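The side view shows the fingers straddling the head, with the tip near crop (598,235) and clear of it. I'll lower by feel.

```bash
python3 -m crank '[[0,0,-2,0,0,0],[0,0,-4,0,0,0],[0,0,-4,0,0,0]]'; python3 -m crank '[[0,0,-1,0,0,0],[0,0,-2,0,0,0],[0,0,-2,0,0,0]]'
```

```text
clock: 2.95
tool_pos: [0.5726, -0.0194, 0.1269]
orientation: [[-0.934, 0.358, 0.0], [0.358, 0.934, -0.0], [-0.0, 0.0, -1.0]]
wrist_force: [0.6, 0.1, -0.0]
finger_gap: 0.466
grip_force: 0.0
clock: 3.32
tool_pos: [0.5724, -0.0193, 0.1246]
orientation: [[-0.934, 0.358, -0.0], [0.358, 0.934, 0.0], [0.0, -0.0, -1.0]]
wrist_force: [0.6, 0.6, -0.8]
finger_gap: 0.467
grip_force: 0.0
```

```bash
for i in 1 2 3; do python3 -m crank '[[0,0,-1,0,0,0],[0,0,-2,0,0,0],[0,0,-2,0,0,0]]' | grep -E "pos|force"; done
```

```text
tool_pos: [0.5724, -0.0193, 0.1225]
wrist_force: [-0.5, -0.5, -0.1]
grip_force: 0.0
tool_pos: [0.5724, -0.0193, 0.1205]
wrist_force: [0.6, 0.3, 0.4]
grip_force: 0.0
tool_pos: [0.5724, -0.0193, 0.1186]
wrist_force: [-0.1, 0.2, 0.2]
grip_force: 0.0
```

```bash
python3 -m crank '[[0,0,-1,0,0,0],[0,0,-2,0,0,0],[0,0,-2,0,0,0]]' | grep -E "pos|wrist"; python3 -m crank '[[0,0,-1,0,0,0],[0,0,-1,0,0,0]]' | grep -E "pos|wrist"
```

```text
tool_pos: [0.5724, -0.0193, 0.1165]
wrist_force: [0.5, 0.8, -0.1]
tool_pos: [0.5724, -0.0193, 0.1156]
wrist_force: [-0.2, 0.2, 0.1]
```

```bash
python3 -m crank '[[0,0,-1,0,0,0],[0,0,-1,0,0,0]]' | grep -E "pos|wrist"; python3 -m crank '[[0,0,-1,0,0,0],[0,0,-1,0,0,0]]' | grep -E "pos|wrist"
```

```text
tool_pos: [0.5725, -0.0193, 0.1146]
wrist_force: [-0.8, -0.1, -0.5]
tool_pos: [0.5724, -0.0193, 0.1136]
wrist_force: [0.1, -0.0, 0.9]
```

```bash
python3 -m crank '[[0,0,-1,0,0,0],[0,0,-1,0,0,0]]' | grep -E "pos|wrist"; python3 -m crank '[[0,0,-1,0,0,0],[0,0,-1,0,0,0]]' | grep -E "pos|wrist"
```

```text
tool_pos: [0.5725, -0.0193, 0.1126]
wrist_force: [-0.1, 0.9, 0.1]
tool_pos: [0.5724, -0.0193, 0.1116]
wrist_force: [-0.5, -0.5, -0.8]
```

```bash
python3 -m crank '[[0,0,-1,0,0,0],[0,0,-1,0,0,0]]' | grep -E "pos|wrist"; python3 -m crank '[[0,0,-1,0,0,0],[0,0,-1,0,0,0]]' | grep -E "pos|wrist"
```

```text
tool_pos: [0.5725, -0.0193, 0.1106]
wrist_force: [-0.3, -0.1, -0.5]
tool_pos: [0.5725, -0.0193, 0.1096]
wrist_force: [-0.0, 0.2, -0.5]
```

```bash
python3 - <<'E'
from h import *
from station import snapshot
s=snapshot("side");P=pts(s)
cv2.imwrite("pics/b.png",cv2.resize(s["img"][140:210,315:405,::-1],None,fx=8,fy=8,interpolation=cv2.INTER_CUBIC))
for u in(352,356,359,362): print(u,[(v,*(1000*P[v,u]).round().astype(int).tolist()) for v in range(166,192,2)])
E
```

```text
352 [(166, 652, 186, 16), (168, 651, 184, 11), (170, 575, 20, 121), (172, 571, 11, 122), (174, 569, 5, 121), (176, 565, -3, 122), (178, 564, -6, 119), (180, 560, -16, 122), (182, 557, -22, 121), (184, 556, -26, 120), (186, 551, -36, 123), (188, 550, -39, 120), (190, 547, -47, 121)]
356 [(166, 541, -70, 191), (168, 544, -65, 183), (170, 544, -66, 180), (172, 555, -42, 158), (174, 555, -44, 154), (176, 555, -44, 150), (178, 555, -43, 145), (180, 557, -42, 139), (182, 556, -43, 135), (184, 556, -43, 131), (186, 560, -36, 120), (188, 557, -43, 121), (190, 554, -49, 121)]
359 [(166, 550, -65, 186), (168, 549, -68, 184), (170, 550, -66, 178), (172, 558, -50, 162), (174, 558, -51, 158), (176, 558, -51, 154), (178, 558, -51, 149), (180, 559, -49, 143), (182, 559, -51, 140), (184, 562, -46, 131), (186, 565, -40, 122), (188, 563, -44, 120), (190, 559, -53, 122)]
362 [(166, 556, -65, 185), (168, 554, -69, 183), (170, 554, -70, 180), (172, 562, -53, 163), (174, 563, -53, 158), (176, 563, -54, 155), (178, 564, -53, 149), (180, 564, -52, 144), (182, 564, -53, 140), (184, 568, -46, 130), (186, 571, -41, 121), (188, 568, -48, 122), (190, 565, -53, 121)]
```

View pics/b.png

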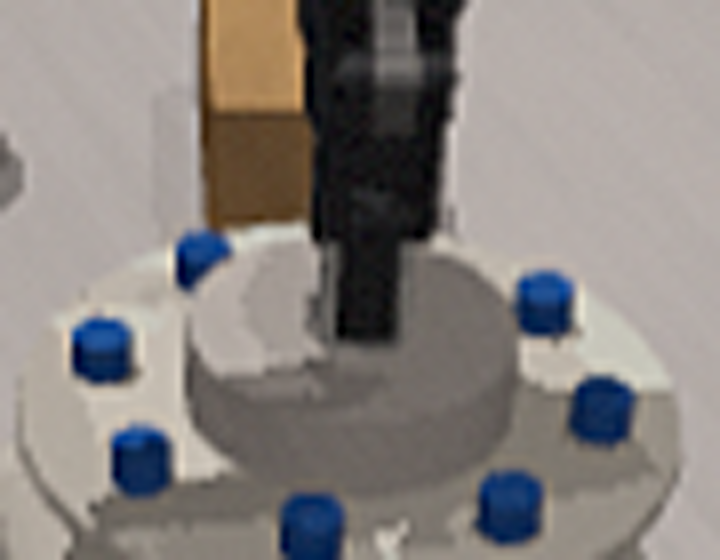

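The near finger's tip sits at about (364,182) in the full image. It is over the hub ring, roughly 32 mm out and a couple of mm above the hub, so I'll keep lowering.

```bash
python3 -m crank '[[0,0,-1,0,0,0],[0,0,-1,0,0,0]]' | grep -E "pos|wrist"; python3 -m crank '[[0,0,-1,0,0,0],[0,0,-1,0,0,0]]' | grep -E "pos|wrist"
```

```text
tool_pos: [0.5724, -0.0193, 0.1086]
wrist_force: [0.1, 0.3, -0.5]
tool_pos: [0.5724, -0.0194, 0.1076]
wrist_force: [0.3, 0.6, -1.3]
```

```bash
python3 -m crank '[[0,0,-1,0,0,0],[0,0,-1,0,0,0]]' | grep -E "pos|wrist"; python3 -m crank '[[0,0,-1,0,0,0],[0,0,-1,0,0,0]]' | grep -E "pos|wrist"
```

```text
tool_pos: [0.5724, -0.0193, 0.1066]
wrist_force: [-0.1, 0.6, 0.3]
tool_pos: [0.5725, -0.0193, 0.1056]
wrist_force: [0.0, 0.4, -0.6]
```

```bash
python3 -m crank '[[0,0,-1,0,0,0],[0,0,-1,0,0,0]]' | grep -E "pos|wrist"; python3 -m crank '[[0,0,-1,0,0,0],[0,0,-1,0,0,0]]' | grep -E "pos|wrist"; python3 - <<'E'
from h import *
from station import snapshot
s=snapshot("side");P=pts(s)
np.savez("c.npz",**s)
for u in(358,360,362): print(u,[(v,*(1000*P[v,u]).round().astype(int).tolist(),s["img"][v,u].tolist()) for v in range(178,190,1)])
E
```

```text
tool_pos: [0.5725, -0.0193, 0.1046]
wrist_force: [-0.1, 0.2, -0.3]
tool_pos: [0.5724, -0.0193, 0.1036]
wrist_force: [0.2, 0.5, 0.4]
358 [(178, 557, -50, 149, [23, 24, 24]), (179, 557, -50, 147, [25, 23, 27]), (180, 556, -52, 146, [25, 22, 20]), (181, 557, -50, 142, [21, 21, 20]), (182, 557, -51, 140, [24, 25, 21]), (183, 557, -51, 138, [15, 14, 21]), (184, 556, -53, 137, [6, 3, 7]), (185, 558, -49, 132, [71, 68, 64]), (186, 561, -44, 125, [103, 97, 95]), (187, 562, -42, 121, [98, 93, 87]), (188, 560, -46, 122, [102, 95, 90]), (189, 560, -46, 120, [99, 92, 88])]
360 [(178, 560, -52, 149, [25, 19, 24]), (179, 560, -52, 147, [24, 26, 29]), (180, 560, -53, 145, [21, 19, 19]), (181, 560, -52, 143, [24, 24, 24]), (182, 562, -49, 138, [21, 16, 18]), (183, 561, -51, 137, [24, 23, 22]), (184, 560, -53, 136, [6, 8, 10]), (185, 562, -49, 131, [73, 72, 69]), (186, 563, -47, 127, [104, 98, 95]), (187, 566, -42, 121, [102, 95, 91]), (188, 565, -45, 120, [101, 92, 91]), (189, 563, -49, 121, [98, 93, 88])]
362 [(178, 562, -55, 151, [27, 28, 27]), (179, 564, -53, 147, [22, 20, 25]), (180, 563, -54, 145, [27, 25, 26]), (181, 564, -53, 142, [15, 15, 19]), (182, 562, -57, 143, [20, 15, 22]), (183, 564, -54, 138, [17, 17, 18]), (184, 565, -52, 135, [3, 3, 2]), (185, 565, -53, 133, [67, 66, 64]), (186, 567, -48, 126, [100, 96, 93]), (187, 570, -44, 121, [97, 93, 88]), (188, 568, -48, 121, [100, 93, 89]), (189, 567, -50, 121, [110, 104, 98])]
```

```bash
python3 -m crank '[[0,0,-1,0,0,0],[0,0,-1,0,0,0]]' | grep -E "pos|wrist"; python3 -m crank '[[0,0,-1,0,0,0],[0,0,-1,0,0,0]]' | grep -E "pos|wrist"
```

```text
tool_pos: [0.5725, -0.0193, 0.1026]
wrist_force: [-0.0, 0.6, 0.1]
tool_pos: [0.5724, -0.0193, 0.1015]
wrist_force: [0.3, -0.1, -0.1]
```

```bash
python3 -m crank '[[0,0,-1,0,0,0],[0,0,-1,0,0,0]]' | grep -E "pos|wrist"; python3 -m crank '[[0,0,-1,0,0,0],[0,0,-1,0,0,0]]' | grep -E "pos|wrist"; python3 - <<'E'
from h import *
from station import snapshot
s=snapshot("side");P=pts(s);im=s["img"].astype(int);b=np.zeros((400,640),np.uint8);b[160:250,305:410]=(im[...,2]>im[...,0]+50)[160:250,305:410]
k,l,st,ce=cv2.connectedComponentsWithStats(b);print([np.median(P[l==i],0)[2].round(4) for i in range(1,k) if st[i,4]>8])
E
```

```text
tool_pos: [0.5725, -0.0193, 0.1006]
wrist_force: [0.5, 0.7, -0.8]
tool_pos: [0.5726, -0.0193, 0.1004]
wrist_force: [-2.3, -0.1, 4.3]
[np.float64(0.1088), np.float64(0.1079), np.float64(0.1079), np.float64(0.108), np.float64(0.1083), np.float64(0.1083), np.float64(0.1086)]
```

```bash
python3 - <<'E'
from h import *
from station import snapshot
s=snapshot("side");P=pts(s)
i=cv2.resize(s["img"][140:210,315:405,::-1],None,fx=8,fy=8,interpolation=cv2.INTER_CUBIC).astype(float)
cv2.imwrite("pics/d.png",np.clip((i/255)**.6*255,0,255))
for u in(358,361): print(u,[(v,*(1000*P[v,u]).round().astype(int).tolist(),s["img"][v,u].tolist()) for v in range(182,190,1)])
E
```

```text
358 [(182, 557, -51, 140, [19, 17, 19]), (183, 555, -54, 140, [24, 22, 22]), (184, 556, -52, 136, [22, 21, 20]), (185, 557, -52, 134, [14, 16, 16]), (186, 557, -51, 131, [55, 53, 52]), (187, 560, -44, 123, [90, 88, 83]), (188, 561, -45, 121, [100, 95, 93]), (189, 558, -49, 122, [98, 92, 87])]
361 [(182, 562, -54, 141, [23, 25, 22]), (183, 564, -49, 135, [17, 15, 16]), (184, 563, -52, 135, [16, 16, 22]), (185, 563, -53, 133, [11, 12, 14]), (186, 563, -53, 131, [55, 52, 51]), (187, 566, -46, 123, [90, 85, 82]), (188, 565, -48, 122, [99, 94, 91]), (189, 564, -51, 122, [98, 93, 88])][ WARN:0@0.753] global loadsave.cpp:1063 imwrite_ Unsupported depth image for selected encoder is fallbacked to CV_8U.
```

View pics/d.png

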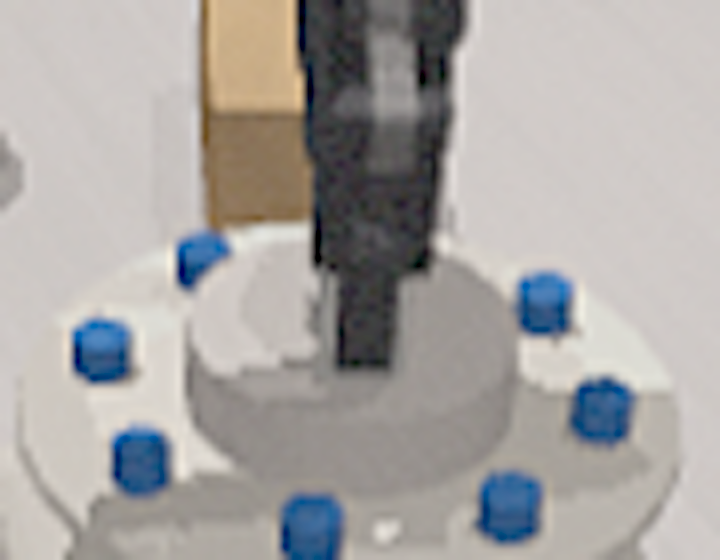

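The picture shows the finger on the hub's bare ring at about (361,186), so contact is with the hub. I'll press on in small steps and watch the force.

```bash
python3 -m crank '[[0,0,-0.5,0,0,0],[0,0,-1,0,0,0],[0,0,-1,0,0,0]]' | grep -E "pos|wrist"
```

```text
tool_pos: [0.5726, -0.0193, 0.0994]
wrist_force: [-2.3, 1.0, 5.5]
```

```bash
python3 -m crank '[[0,0,-0.5,0,0,0],[0,0,-1,0,0,0],[0,0,-1,0,0,0]]' | grep -E "pos|wrist"
```

```text
tool_pos: [0.5726, -0.0193, 0.0985]
wrist_force: [-3.0, 0.5, 5.4]
```

```bash
cat > v.py <<'E'
from h import *
from station import snapshot,sense
def vz():
    s=snapshot("side");P=pts(s);im=s["img"].astype(int);b=np.zeros((400,640),np.uint8);b[160:250,305:410]=(im[...,2]>im[...,0]+50)[160:250,305:410]
    k,l,st,ce=cv2.connectedComponentsWithStats(b);print("vials",[(1000*np.median(P[l==i],0)[2]).round(1) for i in range(1,k) if st[i,4]>8])
if __name__=="__main__":
    vz();s=sense();print(s["wrist_force"],s["torque"],s["finger_gap"])
E
python3 v.py; python3 -m crank '[[0,0,-0.5,0,0,0],[0,0,-1,0,0,0],[0,0,-1.5,0,0,0],[0,0,-1.5,0,0,0]]' | grep -E "pos|wrist"; python3 v.py
```

```text
vials [np.float64(106.5), np.float64(106.3), np.float64(105.7), np.float64(106.3), np.float64(106.5), np.float64(106.9), np.float64(106.0)]
[-2.45089523  0.35636802  5.91188095] [ 0.03853612  0.49988558 -0.02234873] 0.47375438610638065
tool_pos: [0.5726, -0.0193, 0.0969]
wrist_force: [-3.0, 0.3, 5.7]
vials [np.float64(104.8), np.float64(104.5), np.float64(105.0), np.float64(104.6), np.float64(104.6), np.float64(105.0), np.float64(105.0)]
[-2.71826183 -0.50440109  6.81285814] [0.0283505  0.51318439 0.01249959] 0.4659536476528226
```

```bash
python3 -m crank '[[0,0,-0.5,0,0,0],[0,0,-1,0,0,0],[0,0,-1,0,0,0]]' | grep -E "pos|wrist";python3 -m crank '[[0,0,-0.5,0,0,0],[0,0,-1,0,0,0],[0,0,-1,0,0,0]]' | grep -E "pos|wrist"
```

```text
tool_pos: [0.5726, -0.0193, 0.096]
wrist_force: [-2.9, 0.7, 5.7]
tool_pos: [0.5726, -0.0193, 0.095]
wrist_force: [-3.1, 0.1, 5.2]
```

```bash
python3 -m crank '[[0,0,-0.5,0,0,0],[0,0,-1,0,0,0],[0,0,-1,0,0,0]]' | grep -E "pos|wrist"
```

```text
tool_pos: [0.5726, -0.0194, 0.094]
wrist_force: [-2.1, -0.2, 6.0]
```

```bash
python3 -m crank '[[0,0,-0.5,0,0,0],[0,0,-1,0,0,0],[0,0,-1,0,0,0]]' | grep -E "pos|wrist"
```

```text
tool_pos: [0.5726, -0.0193, 0.0935]
wrist_force: [-3.6, 0.8, 8.3]
```

```bash
python3 -m crank '[[0,0,-0.5,0,0,0],[0,0,-0.5,0,0,0]]' | grep -E "pos|wrist"
```

```text
tool_pos: [0.5727, -0.0193, 0.0935]
wrist_force: [-5.4, 0.3, 11.3]
```

```bash
python3 -m crank '[[0,0,-0.5,0,0,0],[0,0,-0.5,0,0,0]]' | grep -E "pos|wrist"; python3 v.py
```

```text
tool_pos: [0.5727, -0.0194, 0.0936]
wrist_force: [-5.4, 0.0, 13.0]
vials [np.float64(101.9), np.float64(102.0), np.float64(101.1), np.float64(101.6), np.float64(101.6), np.float64(101.8), np.float64(101.5)]
[-5.39173426  0.76483658 13.31999635] [ 0.11195512  1.03746156 -0.01558856] 0.4690109510817002
```

The rotor is seated: 13 N with no further travel, after a 6.9 mm drop. Next I'll lift off and go to the clip, turning the tool by -2.08 rad.

```bash
python3 -m crank '[[0,0,20,0,0,0],[0,0,80,0,0,0],[0,0,90,0,0,0],[0,-20,90,0,0,-0.15],[-5,-50,90,0,0,-0.33],[-15,-90,90,0,0,-0.51],[-25,-140,90,0,0,-0.69],[-35,-190,90,0,0,-0.87],[-45,-230,90,0,0,-1.05],[-53,-270,85,0,0,-1.23],[-53,-270,70,0,0,-1.41],[-53,-270,55,0,0,-1.59],[-53,-270,40,0,0,-1.77],[-53,-270,30,0,0,-1.95],[-53,-270,20,0,0,-2.08],[-53,-270,10,0,0,-2.08],[-53,-270,0,0,0,-2.08],[-53,-270,-10,0,0,-2.08],[-53,-270,-20,0,0,-2.08],[-53,-270,-20,0,0,-2.08]]' 50
python3 - <<'E'
from h import *
from station import snapshot
o=[]
for n,(x,y) in(("top",(390,140)),("side",(340,250))):
    s=snapshot(n); np.savez(n+"1.npz",**s);o.append(cv2.resize(s["img"][y:y+100,x:x+100,::-1],None,fx=4,fy=4,interpolation=cv2.INTER_CUBIC))
cv2.imwrite("pics/e.png",np.hstack(o))
E
```

```text
clock: 15.18
tool_pos: [0.5187, -0.2887, 0.0699]
orientation: [[0.767, 0.641, -0.002], [0.641, -0.767, 0.001], [-0.001, -0.002, -1.0]]
wrist_force: [0.5, -0.1, 0.1]
finger_gap: 0.586
grip_force: 0.0
```

View pics/e.png

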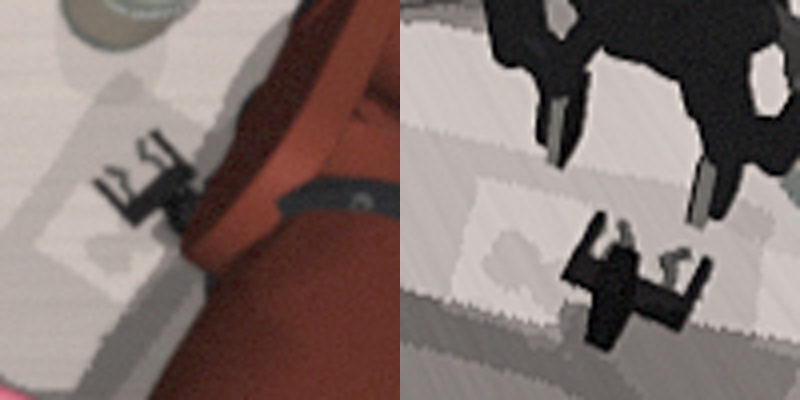

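The side view shows the two pad tips at about (380,291) and (415,306), standing either side of the handle at about (393,318). I'll get the offset from this one camera's depth.

```bash
python3 - <<'E'
from h import *
s=np.load("side1.npz");P=pts(s);im=s["img"].max(2)
for nm,(x0,y0,x1,y1) in dict(L=(370,265,390,294),R=(405,280,430,310)).items():
    sub=P[y0:y1,x0:x1][im[y0:y1,x0:x1]<130]; sub=sub[(sub[:,2]>.03)&(sub[:,2]<.2)&(np.abs(sub[:,1]+.29)<.08)]
    lo=np.sort(sub[:,2])[:5]; print(nm,len(sub),lo, sub[sub[:,2]<lo[2]+.010].mean(0), sub[sub[:,2]<lo[2]+.010].min(0),sub[sub[:,2]<lo[2]+.010].max(0))
C=P[295:345,370:425][im[295:345,370:425]<60]; C=C[(C[:,2]>-.01)&(C[:,2]<.05)&(np.abs(C[:,1]+.28)<.06)]
d=np.array([.767,.641]);y=np.array([-.641,.767])
print("zmax",C[:,2].max(),np.percentile(C[:,2],[95,99]))
T=C[C[:,2]>.037];print("top",len(T),T.mean(0))
F=C[C[:,2]<.007]
for nm,Q in(("clip",C),("handle>12mm",C[C[:,2]>.012]),("top",T)):
    a=Q[:,:2]@d*1000;b=Q[:,:2]@y*1000;print(nm,"along",np.percentile(a,[0,2,50,98,100]).round(1),"across",np.percentile(b,[0,2,50,98,100]).round(1))
t=np.array([.5187,-.2887]);print("tcp along/across",t@d*1000,t@y*1000)
E
```

```text
L 313 [0.09675996 0.09726482 0.09774302 0.09853029 0.09952445] [ 0.49663969 -0.27324809  0.10337017] [ 0.4899369  -0.28041745  0.09675996] [ 0.50964025 -0.2661661   0.10766205]
R 328 [0.09985307 0.09988442 0.10024295 0.10059533 0.10073816] [ 0.53196715 -0.32076703  0.10556539] [ 0.52683999 -0.3241002   0.09985307] [ 0.5384618  -0.31726594  0.11003209]
zmax 0.041621961500057834 [0.03982303 0.0407944 ]
top 94 [ 0.51969364 -0.29014705  0.03918851]
clip along [200.9 201.5 226.1 261.9 264.9] across [-582.2 -581.3 -558.4 -529.5 -528.6]
handle>12mm along [200.9 201.4 205.9 224.3 225. ] across [-561.7 -561.6 -556.7 -549.9 -549.4]
top along [201.  201.9 212.7 224.3 225. ] across [-561.6 -561.3 -555.6 -550.1 -549.4]
tcp along/across 212.78620000000004 -553.9196000000001
```

```bash
python3 -m crank '[[1,0,-20,0,0,0],[1,0,-35,0,0,0],[1,0,-45,0,0,0],[1,0,-52,0,0,0],[1,0,-58,0,0,0],[1,0,-58,0,0,0]]' 40 | grep -E "pos|force"; python3 -m crank '[[0,0,0,0,0,0],[0,0,0,0,0,0],[0,0,0,0,0,0],[0,0,0,0,0,0],[0,0,0,0,0,0],[0,0,0,0,0,0]]' 0
python3 - <<'E'
from h import *
from station import snapshot
s=snapshot("side"); np.savez("side2.npz",**s)
cv2.imwrite("pics/f.png",cv2.resize(s["img"][265:345,355:435,::-1],None,fx=7,fy=7,interpolation=cv2.INTER_CUBIC))
E
```

```text
tool_pos: [0.5203, -0.2891, 0.0128]
wrist_force: [-0.6, -0.3, 0.7]
grip_force: 0.0
clock: 16.77
tool_pos: [0.5211, -0.2898, 0.014]
orientation: [[0.768, 0.641, 0.001], [0.641, -0.768, -0.001], [0.0, 0.001, -1.0]]
wrist_force: [-0.4, -0.1, 5.2]
finger_gap: 0.108
grip_force: 59.2
```

View pics/f.png

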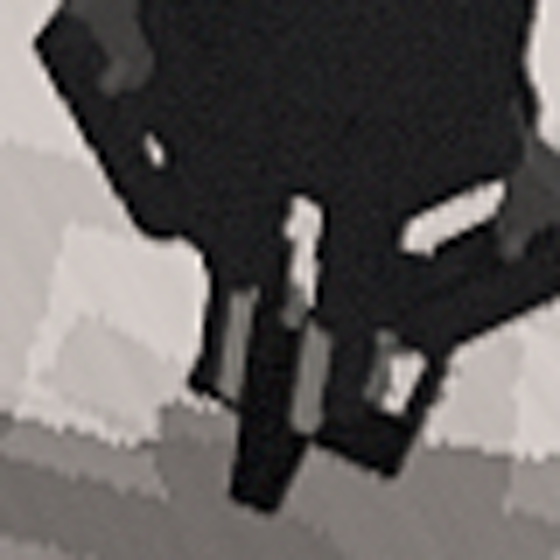

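The pads hold the handle, with the tips at about crop (300,435) and roughly 12 mm above the handle's foot. Lifting.

```bash
python3 -m crank '[[0,0,5,0,0,0],[0,0,20,0,0,0],[0,0,50,0,0,0],[0,0,100,0,0,0],[0,0,158,0,0,0],[-3,30,158,0,0,0],[-5,80,158,0,0,0],[-8,130,158,0,0,0],[-10,180,158,0,0,0],[-10,205,158,0,0,0],[-10,219,158,0,0,0],[-10,219,158,0,0,0]]'
cat > m.py <<'E'
from h import *
from station import snapshot
d=np.array([.768,.641]);y=np.array([-.641,.768])
def meas(zt,name="side"):
    s=snapshot(name);P=pts(s);im=s["img"].max(2);np.savez("last.npz",**s)
    ok=(np.hypot(P[...,0]-.55,P[...,1]+.04)<.12)
    dark=ok&(im<70)
    for nm,lo,hi in(("flat",zt-.006,zt+.009),("handle",zt+.010,zt+.04)):
        Q=P[dark&(P[...,2]>lo)&(P[...,2]<hi)];a=Q[:,:2]@d*1000;b=Q[:,:2]@y*1000
        print(nm,len(Q),"along",np.percentile(a,[1,50,99,100]).round(1),"across",np.percentile(b,[0,1,50,99,100]).round(1),"z",np.percentile(Q[:,2]*1000,[2,50,98]).round(1))
    H=P[ok&(im>80)&(P[...,2]>.125)&(P[...,2]<.138)&(np.hypot(P[...,0]-.5725,P[...,1]+.019)<.022)]
    if len(H):
        a=H[:,:2]@d*1000;b=H[:,:2]@y*1000;print("head",len(H),"along",a.min(),a.max(),"across",b.min(),b.max(),"z",np.median(H[:,2]))
    return s
if __name__=="__main__":
    import sys
    meas(float(sys.argv[1]))
E
python3 m.py 0.156
```

```text
clock: 18.32
tool_pos: [0.5105, -0.07, 0.1715]
orientation: [[0.767, 0.642, 0.0], [0.642, -0.767, -0.0], [-0.0, 0.001, -1.0]]
wrist_force: [-0.1, -1.3, -0.2]
finger_gap: 0.113
grip_force: 58.7
flat 169 along [335.6 368.1 397.3 398.2] across [-409.5 -409.3 -395.3 -356.8 -356. ] z [158.5 161.9 164.2]
handle 140 along [334.3 337.  356.7 358.7] across [-394.1 -393.6 -386.5 -377.8 -376.5] z [166.7 180.5 195.9]
head 25 along 417.09861160615327 434.94065281999684 across -394.0884717296729 -374.00949077741376 z 0.13165135213924192
```

```bash
python3 -m crank '[[0,0,-15,0,0,0],[0,0,-30,0,0,0],[0,0,-38,0,0,0],[0,0,-40,0,0,0],[0,0,-40,0,0,0]]'|grep -E "pos|wrist"; python3 -m crank '[[0,0,-1,0,0,0],[0,0,-1,0,0,0]]'|grep -E "pos|wrist"
```

```text
tool_pos: [0.5106, -0.0704, 0.1311]
wrist_force: [-0.1, -0.2, -1.1]
tool_pos: [0.5108, -0.0704, 0.1306]
wrist_force: [0.4, -0.3, -1.0]
```

```bash
python3 -m crank '[[0,0,-0.7,0,0,0],[0,0,-0.7,0,0,0]]'|grep -E "pos|wrist";  python3 m.py 0.117
```

```text
tool_pos: [0.5106, -0.0703, 0.1296]
wrist_force: [-0.4, 0.4, 0.1]
flat 184 along [335.  365.6 398.1 399.6] across [-410.3 -410.1 -393.6 -357.4 -356. ] z [114.7 120.1 125.2]
handle 131 along [334.1 337.1 355.8 356.2] across [-398.3 -396.2 -385.1 -377.3 -377. ] z [128.1 141.3 156.3]
head 75 along 413.7093163203356 438.77776141815787 across -394.6774897451416 -375.75810580705775 z 0.13174785170609943
```

```bash
python3 -m crank '[[0,0,-0.7,0,0,0],[0,0,-0.7,0,0,0]]'|grep -E "pos|wrist"; python3 -m crank '[[0,0,-0.5,0,0,0],[0,0,-0.5,0,0,0]]'|grep -E "pos|wrist"
```

```text
tool_pos: [0.5108, -0.0704, 0.1292]
wrist_force: [-0.4, -0.0, 1.0]
tool_pos: [0.5108, -0.0705, 0.1287]
wrist_force: [-0.8, -0.9, 2.8]
```

```bash
python3 -m crank '[[0,0,-0.5,0,0,0],[0,0,-0.5,0,0,0]]'|grep -E "pos|wrist"; python3 -m crank '[[0,0,-0.5,0,0,0],[0,0,-0.5,0,0,0]]'|grep -E "pos|wrist"
```

```text
tool_pos: [0.5109, -0.0706, 0.1283]
wrist_force: [-1.4, -1.1, 5.1]
tool_pos: [0.511, -0.0706, 0.1279]
wrist_force: [-2.2, -1.7, 6.0]
```

```bash
python3 -m crank '[[0,0,-0.5,0,0,0],[0,0,-0.5,0,0,0]]'|grep -E "pos|wrist"
```

```text
tool_pos: [0.5111, -0.0706, 0.1277]
wrist_force: [-2.0, -0.8, 6.5]
```

```bash
python3 -m crank '[[0,0,1.8,0,0,0],[0,0,1.8,0,0,0]]'|grep -E "pos|wrist"; python3 m.py 0.115
```

```text
tool_pos: [0.5109, -0.0703, 0.1285]
wrist_force: [1.3, -0.7, 2.3]
flat 175 along [335.4 366.7 398.7 399.3] across [-410.7 -410.4 -395.2 -357.3 -356.4] z [115.4 119.6 122.7]
handle 125 along [334.  337.3 359.9 360. ] across [-395.9 -395.3 -386.3 -377.6 -377.3] z [125.9 138.2 154.2]
head 70 along 413.24279885683484 437.7282167402527 across -395.0749622100014 -376.23678271768375 z 0.13150716534154017
```

```bash
python3 -m crank '[[2.3,1.9,0,0,0,0],[5.4,4.5,0,0,0,0],[8.4,7.1,0,0,0,0],[11.5,9.6,0,0,0,0],[11.5,9.6,0,0,0,0]]'|grep -E "pos|wrist"
```

```text
tool_pos: [0.522, -0.0613, 0.1293]
wrist_force: [-3.7, -2.5, 7.8]
```

```bash
python3 -m crank '[[1.5,1.3,0,0,0,0],[3.1,2.6,0,0,0,0],[3.1,2.6,0,0,0,0]]'|grep -E "pos|wrist"
```

```text
tool_pos: [0.525, -0.059, 0.1295]
wrist_force: [-3.9, -2.9, 8.0]
```

```bash
python3 -m crank '[[1.5,1.3,0,0,0,0],[3.1,2.6,0,0,0,0],[3.1,2.6,0,0,0,0]]'|grep -E "pos|wrist"
```

```text
tool_pos: [0.5282, -0.0564, 0.1295]
wrist_force: [-3.1, -3.0, 8.1]
```

```bash
python3 -m crank '[[0,0,1.4,0,0,0],[0,0,1.4,0,0,0]]'|grep -E "pos|wrist"; python3 m.py 0.116
```

```text
tool_pos: [0.528, -0.0552, 0.1296]
wrist_force: [-0.4, 0.2, 2.7]
flat 167 along [358.4 388.2 421.3 423.1] across [-410.2 -409.6 -393.9 -356.8 -355.6] z [116.4 120.1 123.4]
handle 132 along [356.6 360.1 380.7 382.2] across [-398.5 -395.6 -385.4 -376.2 -374.9] z [127.7 141.4 155.6]
head 69 along 414.70531784262295 438.34393689992567 across -394.94601605279365 -374.61306480220225 z 0.13186978180447398
```

```bash
python3 -m crank '[[2.3,1.9,0,0,0,0],[4.6,3.8,0,0,0,0],[4.6,3.8,0,0,0,0]]'|grep -E "pos|wrist"
```

```text
tool_pos: [0.533, -0.0512, 0.1296]
wrist_force: [-0.1, -0.6, -0.4]
```

```bash
python3 -m crank '[[1.5,1.3,0,0,0,0],[3.1,2.6,0,0,0,0],[3.1,2.6,0,0,0,0]]'|grep -E "pos|wrist"
```

```text
tool_pos: [0.5343, -0.0506, 0.13]
wrist_force: [-5.4, -4.2, 3.8]
```

```bash
python3 -m crank '[[1.5,1.3,0,0,0,0],[2.3,1.9,0,0,0,0],[2.3,1.9,0,0,0,0]]'|grep -E "pos|wrist"
```

```text
tool_pos: [0.5357, -0.0495, 0.1301]
wrist_force: [-8.2, -6.2, 6.3]
```

```bash
python3 -m crank '[[0.8,0.6,0.4,0,0,0],[1.5,1.3,0.4,0,0,0],[1.5,1.3,0.4,0,0,0]]'|grep -E "pos|wrist"; python3 m.py 0.116
```

```text
tool_pos: [0.5402, -0.0455, 0.1302]
wrist_force: [1.0, 1.7, -1.1]
flat 163 along [373.8 404.7 436.6 437.5] across [-410.4 -410.4 -395.5 -357.3 -356.5] z [116.8 120.8 124.1]
handle 131 along [372.2 375.5 397.7 397.9] across [-395.9 -394.5 -385.8 -376.6 -375.8] z [126.4 139.6 155.6]
head 49 along 414.7273261790805 437.93773886575593 across -394.5959067702003 -381.79270353322147 z 0.1314514367244353
```

```bash
python3 -m crank '[[1.5,1.3,-0.3,0,0,0],[1.5,1.3,-0.3,0,0,0]]'|grep -E "pos|wrist"
```

```text
tool_pos: [0.542, -0.0439, 0.1301]
wrist_force: [2.6, 2.4, -1.3]
```

```bash
python3 -m crank '[[1.5,1.3,0,0,0,0],[1.5,1.3,0,0,0,0]]'|grep -E "pos|wrist"
```

```text
tool_pos: [0.543, -0.043, 0.1301]
wrist_force: [1.4, 1.1, -1.6]
```

```bash
python3 -m crank '[[1.2,1,0,0,0,0],[1.2,1,0,0,0,0]]'|grep -E "pos|wrist"
```

```text
tool_pos: [0.5437, -0.0425, 0.13]
wrist_force: [1.0, 0.2, -1.1]
```

```bash
python3 -m crank '[[1.2,1,0,0,0,0],[1.2,1,0,0,0,0]]'|grep -E "pos|wrist"
```

```text
tool_pos: [0.5441, -0.0421, 0.13]
wrist_force: [-4.2, -3.0, 3.4]
```

```bash
python3 -m crank '[[1.2,1,0,0,0,0],[1.2,1,0,0,0,0]]'|grep -E "pos|wrist"
```

```text
tool_pos: [0.5442, -0.042, 0.1301]
wrist_force: [-5.8, -5.3, 4.5]
```

```bash
python3 -m crank '[[0.8,0.6,0,0,0,0],[0.8,0.6,0,0,0,0]]'|grep -E "pos|wrist"; python3 m.py 0.116
```

```text
tool_pos: [0.5443, -0.0419, 0.1302]
wrist_force: [-9.4, -6.5, 5.2]
flat 159 along [379.  407.7 439.1 441.3] across [-410.6 -410.  -393.6 -356.1 -355.7] z [116.3 120.2 123.9]
handle 127 along [377.9 380.8 401.7 401.9] across [-394.2 -393.7 -385.5 -377.1 -377.1] z [126.9 139.8 155.5]
head 47 along 414.28037794867237 435.1278844827623 across -394.2748695031133 -384.30331153340774 z 0.13136982461228228
```

```bash
python3 -m crank '[[-2,-1.6,0,0,0,0],[-2,-1.6,0,0,0,0]]'|grep -E "pos|wrist"
```

```text
tool_pos: [0.5442, -0.0421, 0.13]
wrist_force: [-4.7, -3.9, 2.9]
```

```bash
python3 -m crank '[[0,0,0,0,0,0],[0,0,0,0,0,0],[0,0,0,0,0,0],[0,0,0,0,0,0]]' 36; python3 m.py 0.116
```

```text
clock: 26.62
tool_pos: [0.5453, -0.0411, 0.1301]
orientation: [[0.767, 0.641, 0.0], [0.641, -0.767, 0.0], [0.0, 0.0, -1.0]]
wrist_force: [0.0, 0.5, -0.5]
finger_gap: 0.421
grip_force: 0.0
flat 162 along [378.6 408.6 440.9 445.5] across [-410.3 -410.2 -394.4 -357.3 -356.1] z [116.2 120.  123.9]
handle 174 along [377.7 383.3 400.9 401.4] across [-402.3 -389.8 -386.1 -364.9 -364. ] z [127.3 145.3 155.5]
head 11 along 414.2989501036608 431.9659372754444 across -394.9084237297474 -375.71609558678523 z 0.13111104678421703
```

```bash
python3 -m crank '[[0,0,5,0,0,0],[0,0,20,0,0,0],[0,0,50,0,0,0],[0,0,90,0,0,0],[-20,30,100,0,0,0],[-50,80,100,0,0,0],[-80,140,100,0,0,0],[-110,200,100,0,0,0],[-130,250,100,0,0,0],[-130,250,100,0,0,0]]'|grep -E "clock|pos|wrist"
python3 - <<'E'
from m import *
import m
s=meas(.116)
t=snapshot("top");P=pts(t)
o=[cv2.resize(a["img"][y:y+64,x:x+80,::-1],None,fx=5,fy=5,interpolation=cv2.INTER_CUBIC) for a,x,y in((t,290,130),(s,320,150))]
cv2.imwrite("pics/g.png",np.hstack(o))
dark=(t["img"].max(2)<75)&(np.hypot(P[...,0]-.56,P[...,1]+.03)<.07)&(P[...,2]>.105)&(P[...,2]<.13);Q=P[dark][:,:2]*1000
print("top clip along",np.percentile(Q@d,[1,99]),"across",np.percentile(Q@y,[1,99]),"spindle",np.array([573.3,-17.0])@d,np.array([573.3,-17.0])@y)
E
python3 v.py
```

```text
clock: 27.92
tool_pos: [0.4136, 0.2123, 0.2316]
wrist_force: [0.5, 0.4, 0.5]
flat 156 along [378.3 409.2 439.  440. ] across [-410.3 -410.1 -394.7 -357.8 -356.4] z [116.9 120.2 123.8]
handle 161 along [377.6 382.8 401.4 402.6] across [-390.  -389.9 -386.3 -377.6 -376.9] z [127.7 144.5 155.2]
head 64 along 413.81201511829056 438.74409973162096 across -393.9701173079348 -375.69786832126596 z 0.13189140992253068
top clip along [384.10642493 440.29106566] across [-405.33429087 -355.28217727] spindle 429.3974 -380.5413
vials [np.float64(101.8), np.float64(102.0), np.float64(101.2), np.float64(101.6), np.float64(101.3), np.float64(101.8), np.float64(101.5), np.float64(101.7)]
[-0.76778901 -0.15102786  0.48167803] [-0.00111363 -0.00681141  0.01540839] 0.42318351864047654
```

View pics/g.png

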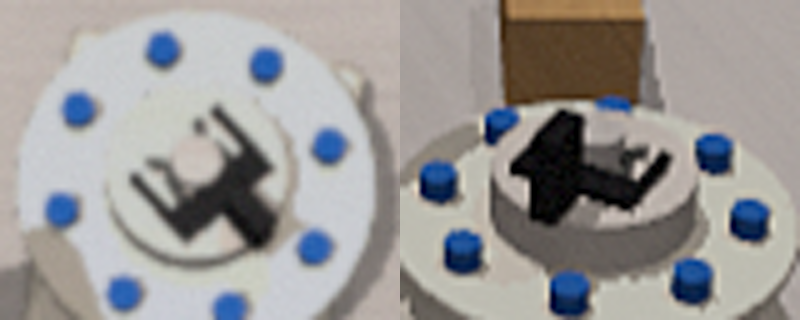

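The final pictures show the head, at crop (195,160), inside the clip's eye with the leg ends closed beyond the neck. The rotor is still down and the gripper is clear, so I'm handing in.

```bash
python3 -c "from station import sign_off; print(sign_off())"
```

```text
the job is handed in; nothing more can be done
None
```

I pressed the rotor down to its hard stop, pushed the clip into the groove until it snapped and stopped on the neck, released it with the gripper clear, and handed the job in at about 28 s of the 64 s allowed.

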